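Shut the sample tub and lock the case hatch

TASK

Put the sample away: press the tub's half-open lid down until it snaps fully shut, then swing the case's hatch down until it lies flat on the frame, then turn the wing knob on the hatch a quarter turn clockwise (seen from above) so that its hidden tongue sits behind the frame edge. Leave the things in and around the case where they stand.

Things in the scene. Friction and masses are not known exactly. Their poses are not given: they have to be found in the camera images.
- case: Open-topped grey metal case, fixed to the bench, 240 (own x) x 190 (own y) x 100 mm high, walls and floor 6 mm. Origin: centre of its underside. Turned by up to 20 degrees. Its +y side is the hinge side of the hatch, its -y side the free side. A carrying handle stands 26 mm out of its -x end.
- frame_edge (a point): Middle of the frame edge behind which the tongue must go, top face (100 mm above the bench). Inside the case's top rim runs a 4 mm thick frame: 32 mm wide on the case's -y side (this edge, at case y = -63 mm), 10 mm on the +y side, 14 mm at the ends (outer wall included).
- hinge_line (a point): Middle of the hatch's hinge line, parallel to the case's x axis, at case y = +88 mm, 100 mm above the bench, level with the underside of the closed hatch.
- hatch (a joint): Angle of the hatch, rad: 0 = flat on the frame; 1.6 to 1.95 at the start (upright or leaning outwards to case +y), stop at 2.0. Aluminium panel 220 (case x, centred) x 176 x 5 mm. Stiff hinge: it stays where it is left and does not fall, so push it all the way down (0.4 N m friction, up to 0.4 N m weight: up to 6 N near the free edge).
- hatch_edge (a point): Middle of the free edge of the hatch, on its outer face, 176 mm from the hinge line. Closed, it lies at case y = -88 mm, z = 105 mm.
- wing (a joint): Angle of the wing knob, rad: -0.3 to 0.2 at the start, grows clockwise seen from above the closed hatch. At 0 wings and tongue lie along the hatch's free edge (case x), at 1.57 across it with the tongue under the frame. Stops at -0.4 and 1.65; friction 0.1 N m, stays where left. Turned too early, the tongue lands on the frame and the hatch cannot close.
- wing_axis (a point): On the black wing knob's axis, half-way up its wings. Wing bar 76 x 8 mm, 22 mm high, centred on the axis, from 10 to 32 mm above the hatch's outer face, on a hub 28 mm wide. Axis 133 mm from the hinge, mid-length: hatch closed, this point is at case x 0, y -45, z 126 mm. Steel tongue under the hatch, 34 mm long, below the wing that points to case +x at 0.
- lid (a joint): Angle of the tub's lid, rad: 0 = shut, 0.16 to 0.26 at the start. Hinged on the tub's +x side, lifts at the tub's -x side. Friction holds it; over the last 0.08 rad a sprung catch has to be overcome (up to about 10 N near the free edge), then it snaps to 0 and stays.
- lid_edge (a point): Middle of the lid's free edge, on its upper face. The white plastic lid is 108 mm (tub x) x 88 mm x 4 mm (2 mm thicker in the middle); its hinge is 107 mm from this edge, towards tub +x. Shut, this point is 62 mm above the bench. The lid's x axis (this point's) runs from the free edge to the hinge.
- tub: White plastic sample tub, 100 (own x) x 80 x 52 mm high, fixed on the case's floor, its own yaw up to 20 degrees off the case's. Origin: centre of its underside, 6 mm above the bench. A small white catch, 18 mm wide, stands at the middle of its -x side.
- canister: Bystander: steel canister, 32 mm wide, 42 mm high, standing in the case beside the tub. Origin: centre of its underside.
- tin: Bystander: sample tin, 68 mm wide, 75 mm high, beside the case. Origin: centre of its underside.
- jar: Bystander: glass jar, 60 mm wide, 85 mm high, beside the case. Origin: centre of its underside.
- mortar: Bystander: white ceramic bowl, 100 mm wide, 50 mm high, beyond the case. Origin: centre of its underside.
- collar: Bystander: steel ring, 70 mm wide, 18 mm high. Origin: centre of its underside.
- spanner: Bystander: spanner lying beyond the tin and the jar, on the free side of the case. Origin: its underside.
- brush: Bystander: brush lying on the hinge side of the case. Origin: its underside.

How it is judged:
By the outcome, as a careful person would: the job done as asked, in the order asked, and still so for the second after the job is handed in, with the robot touching nothing.
It also fails if it takes over 64 s, if anything falls off the work surface, if the arm or the gripper's body presses on something with over 40 N, if the wrist force passes 120 N, or if a joint passes its speed limit or range.

ROBOT

A 7-joint arm with a two-finger parallel gripper is mounted at the origin on the work surface. World frame = base frame: x ahead of the robot, y to its left, z up, the work surface at z = 0. Lengths are in m, angles in rad, forces in N, time in s.
With the tool pointing down it reaches from about 0.425 to 0.975 m from the base axis. Payload 16.7 kg.
Tool frame: the origin (TCP) lies midway between the tips of the shut fingers; the grasp point (between the pads) lies 19 mm behind it; z points along the fingers, x is the direction in which the jaws open and shut, and the axes are right-handed (so a half turn about z gives the same grasp; the last joint's range is limited). The gripper opens to 85 mm and grips with 20 to 120 N. Pads are 22 mm wide; open, the fingers measure 114 mm over their backs; the gripper's body (76 mm by 85 mm) begins 54 mm behind the grasp point. The pads swing forward as they close: fully open they stand 13 mm farther back than shut.
Start: joints at [-1.363, 0.426, 0.074, 1.606, -0.034, 1.111, -0.067], TCP at [0.236, 0.632, 0.231] pointing down, gripper open.
Joint ranges: [-2.85, 2.85], [-0.5, 2.14], [-1.23, 1.37], [0.21, 2.46], [-1.02, 4.16], [0.16, 2.05], [-2.73, 2.73]. Speed limits (rad/s): [1.89, 1.89, 2.39, 2.39, 3.01, 3.01, 3.01].

INTERFACE

Orientations are given as a rotation vector (axis times angle).
In Python, from rig import telemetry, imaging, workorder gives the robot as it stands.
- The arm moves only by the tool carry_out, never from a script. Its argument "targets" is text: rows parted by semicolons, each of 4 numbers parted by spaces: the shift along the tool's x, y, z in mm, then the turn about the tool's z in rad. In form: tx ty tz twist; .... A call has exactly 5 rows; each row shifts and turns the commanded pose from where the row before left it, along the tool's axes as they then stand; what a row does not reach is not made up. A row lasts 1/12 s, in which the tool goes at most 41.7 mm and 7.16 degrees, less where a joint would pass 70% of its speed; a pose out of reach is approached as far as the arm can. A call with a gripper value outside its range is refused whole. "jaw" is the closure in counts, from 0 (fully open) to 255 (shut), set as the call begins (left out, the last holds). The fingers move at their own pace and stop on an object; the grip force is fixed at half the most. Time passes only in rows, so rows that do not move let the fingers close, or fill a call up. It gives the time, the measured TCP pose, the force and the opening at its end, in the units of the state.
- telemetry.observe(): the state, without advancing time (a new reading comes with each control period).
- imaging.grab_frame(name): name is "side" or "top" or "wrist"; returns a dict with "pixels" (420x560x3 uint8, red, green, blue), "camera_matrix" (3x3 intrinsics, pixels), "world_to_cam" (4x4, takes a point from world to camera coordinates). Camera axes: x right, y down, z forward; pixel columns grow to the right and rows downward; lengths in m; the calibration is good to about 2 mm. A picture is of the moment at which its call begins. There is no depth.
- workorder.close_job(): hands the job in, once; it reports no verdict.
The state is a dict: "time_s": time; "joints": joint angles; "joint_vel": joint speeds; "effort": joint torques, N m; "eef_pos": TCP position; "ee_rot": TCP orientation; "contact_force": force on the tool from outside, world axes, zero at the start; "moment": the same for the moment, N m; "finger_gap": finger opening in m.
Only numpy, scipy, OpenCV 4.12 (cv2) and the standard library are available. Lean on these libraries where they do the work, as an engineer would, in place of code of your own. Each camera call takes 0.05 s, during which the arm holds its last target. There are 200 camera calls.

## Working session

There is one attempt and no reset: what is moved stays moved. The work goes in short steps, Python scripts to look and compute and a tool call to move; the robot and the scene stay as the last step left them, time stands still between calls to the robot, and variables do not carry over. Pictures are saved under pics/ and viewed, about 8 in all and at most 12, crops included, and the job is handed in when it is done.

Besides the shell and the picture viewer there is one more tool, called after "Request:" in YAML: its name, and indented under it one key for each argument. carry_out: Moves the arm, as the interface text tells. Its arguments: {"type":"object","properties":{"targets":{"type":"string"},"jaw":{"type":"number"}},"required":["targets"]}

```bash
ls; mkdir -p pics
python3 - <<'E'
from rig import telemetry, imaging
import cv2
print(telemetry.observe())
for n in ("side","top"):
    f=imaging.grab_frame(n); cv2.imwrite(f"pics/{n}0.png",cv2.resize(f["pixels"][:,:,::-1],(800,600),interpolation=cv2.INTER_CUBIC))
    print(n,f["camera_matrix"],f["world_to_cam"])
E
```

```text
pics
{'time_s': 0.0, 'joints': array([-1.3634887 ,  0.4267264 ,  0.07384742,  1.60663268, -0.03413059,
        1.1107939 , -0.06709076]), 'joint_vel': array([ 0.00116404,  0.00132366, -0.0004536 , -0.00136796,  0.00117358,
       -0.00034344, -0.00156185]), 'effort': array([-1.18898071e-03, -9.49800396e+01,  3.76008555e+00, -4.63516974e+01,
        1.91564031e-02,  1.00205748e-02, -4.94673452e-05]), 'eef_pos': array([0.23563805, 0.63208556, 0.2306029 ]), 'ee_rot': array([ 2.57977348e+00,  1.79147059e+00, -1.61579480e-03]), 'contact_force': array([-0.04866014, -0.46649409,  0.45738484]), 'moment': array([ 0.03683219, -0.06768169,  0.00648795]), 'finger_gap': 0.08534971460496583}
side [[401.55382942   0.         285.20902005]
 [  0.         401.55382942 215.78617294]
 [  0.           0.           1.        ]] [[ 0.95283731 -0.30315163 -0.01414763 -0.57346909]
 [-0.21669586 -0.64697993 -0.73106763  0.17224803]
 [ 0.21247112  0.69965424 -0.68215831  0.92051708]
 [ 0.          0.          0.          1.        ]]
top [[491.78138017   0.         272.17867809]
 [  0.         491.78138017 211.95040736]
 [  0.           0.           1.        ]] [[-0.0187657  -0.99980325  0.00642748 -0.05118662]
 [-0.98250669  0.01724899 -0.18542675  0.61240083]
 [ 0.1852794  -0.0097947  -0.98263707  0.89732505]
 [ 0.          0.          0.          1.        ]]
```

View pics/side0.png

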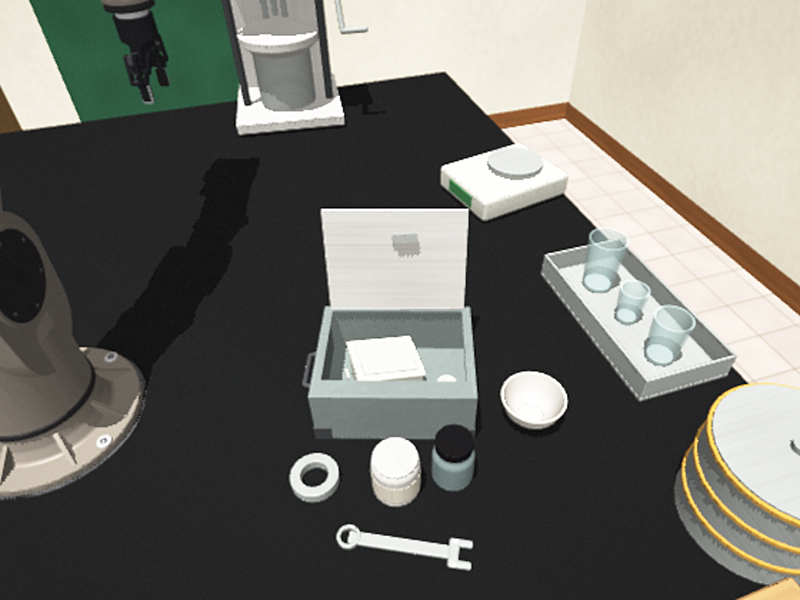

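View pics/top0.png

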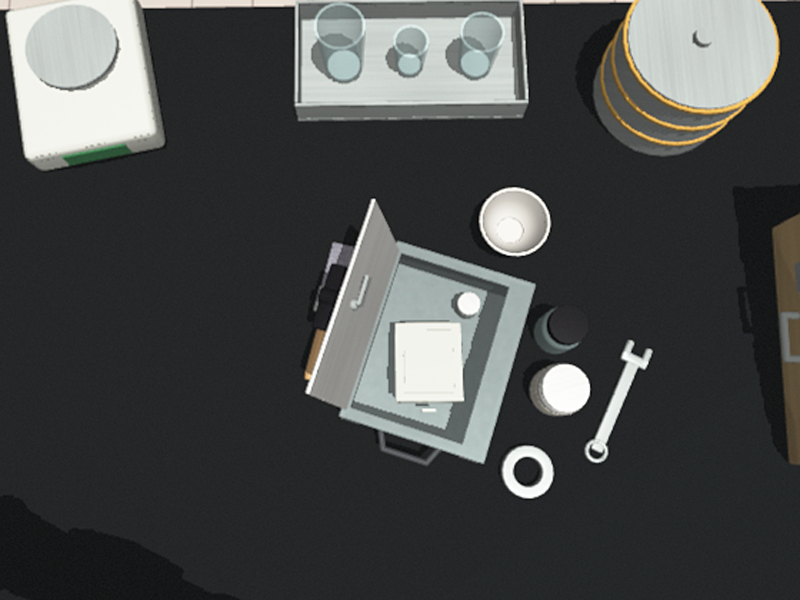

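Side shows the hatch upright behind the case, with the tub inside, the tin and jar in front, and the collar to the left. Top shows the case at about (430,350), with its free side to the right (−y). I'll take enlarged crops to measure it.

Run:
```python
from rig import imaging
import cv2
for n,(x,y,w,h,s) in {"top":(205,130,190,200,3),"side":(200,140,150,172,3.4)}.items():
    f=imaging.grab_frame(n)["pixels"][y:y+h,x:x+w,::-1]
    cv2.imwrite(f"pics/{n}1.png",cv2.resize(f,None,fx=s,fy=s,interpolation=cv2.INTER_CUBIC))
```

```text
(no output)
```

View pics/top1.png

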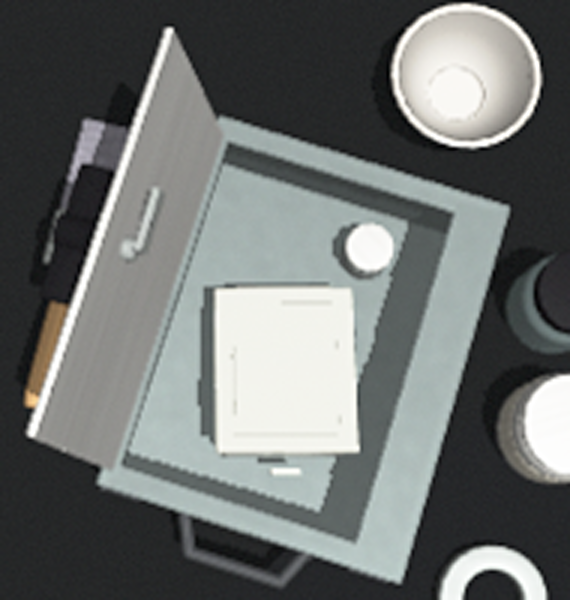

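View pics/side1.png

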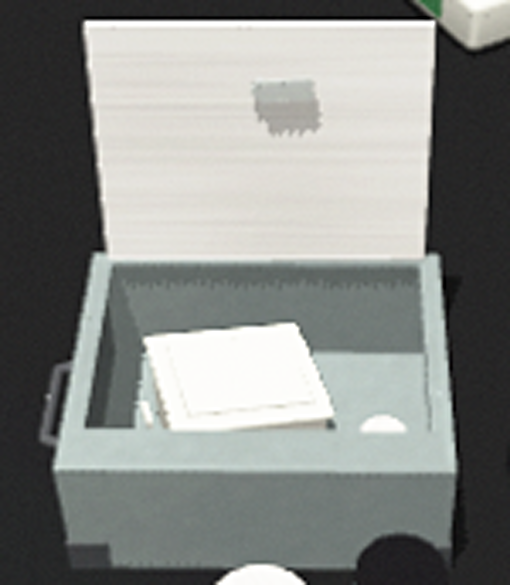

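```bash
cat > fit.py <<'E'
import numpy as np
from rig import imaging
from scipy.optimize import least_squares
C={n:imaging.grab_frame(n) for n in("top","side")}
def proj(n,P):
    f=C[n];T=f["world_to_cam"];q=f["camera_matrix"]@(T[:3,:3]@P+T[:3,3]);return q[:2]/q[2]
off={"top":(205,130,3),"side":(200,140,3.4)}
def rz(p,a): c,s=np.cos(a),np.sin(a);return np.array([c*p[0]-s*p[1],s*p[0]+c*p[1],p[2]])
def case(v,p): return rz(np.array(p),v[2])+[v[0],v[1],0]
def hatch(v,x,d,h):
    t=v[3];return case(v,[x,.088-d*np.cos(t)+h*np.sin(t),.1+d*np.sin(t)+h*np.cos(t)])
def lid(v,y,d,h): # d from hinge
    t=v[7];return rz(np.array([.053-d*np.cos(t)+h*np.sin(t),y,.058+d*np.sin(t)+h*np.cos(t)]),v[6])+[v[4],v[5],0]
M=[]
for sx,sy,t,s in [(1,-1,(509,207),(457,472)),(-1,-1,(402,583),(53,470)),(-1,1,(100,485),(93,254)),(1,1,(222,117),(440,255))]:
    f=lambda v,sx=sx,sy=sy:case(v,[sx*.12,sy*.095,.1]); M+=[("top",t,f),("side",s,f)]
for sx,t,s in [(1,(169,29),(435,20)),(-1,(31,436),(84,20))]:
    M+=[("top",t,lambda v,sx=sx:hatch(v,sx*.11,.176,.0025)),("side",s,lambda v,sx=sx:hatch(v,sx*.11,.176,.0025))]
for y,d,t,s in [(.044,.107,(217,453),(145,337)),(-.044,.107,(358,453),(165,428)),(.044,-.001,(216,288),(297,323)),(-.044,-.001,(353,288),(333,417))]:
    f=lambda v,y=y,d=d:lid(v,y,d,.004); M+=[("top",t,f),("side",s,f)]
def res(v): return np.concatenate([proj(n,f(v))-[m[0]/off[n][2]+off[n][0],m[1]/off[n][2]+off[n][1]] for n,m,f in M])
if __name__=="__main__":
    r=least_squares(res,[.6,0,.1,1.7,.6,0,0,.2],loss="soft_l1")
    v=r.x;print(v.round(4));print(res(v).reshape(-1,2).round(1).tolist())
    np.save("v.npy",v)
    for nm,p in dict(lid_edge=lid(v,0,.107,.004),hatch_edge=hatch(v,0,.176,.005),wing=hatch(v,0,.133,.026),fe=case(v,[0,-.063,.1]),hinge=case(v,[0,.088,.1])).items(): print(nm,p.round(4))
E
python3 fit.py
```

```text
[ 0.5425 -0.1259 -0.3283  1.7516  0.5276 -0.1134 -0.0289  0.2004]
[[0.5, -0.5], [-0.3, 0.8], [0.1, -0.2], [-0.4, 0.5], [-0.6, -0.5], [-0.3, 0.1], [-0.9, -0.6], [-0.9, 0.2], [0.1, -1.1], [-0.0, 0.7], [-0.4, 0.3], [-0.5, 0.8], [-0.6, -0.4], [-0.6, -0.7], [0.2, 0.1], [1.7, 1.2], [-0.0, -0.4], [-0.7, 0.4], [0.1, 0.1], [-0.3, 0.1]]
lid_edge [ 0.4766 -0.1119  0.0832]
hatch_edge [ 0.5827 -0.008   0.2722]
wing [0.5869 0.0043 0.2262]
fe [ 0.5222 -0.1855  0.1   ]
hinge [ 0.5709 -0.0426  0.1   ]
```

Request:
carry_out:
  targets: "-10 30 -26 0;-10 30 -26 0;-10 30 -26 0;-10 30 -26 0;-10 30 -26 0"
  jaw: 255

```text
time_s: 0.72
eef_pos: [0.3598, 0.5319, 0.3627]
ee_rot: [-2.58, -1.792, -0.0]
contact_force: [0.6, 0.5, -0.2]
finger_gap: 0.0257
```

Request:
carry_out:
  targets: "-28 17 0 0;-28 17 0 0;-28 17 0 0;-28 17 0 0;-28 17 0 0"

```text
time_s: 1.13
eef_pos: [0.3897, 0.3707, 0.3613]
ee_rot: [-2.58, -1.792, -0.0]
contact_force: [-0.2, 0.2, 0.7]
finger_gap: -0.0001
```

```bash
cat > st.py <<'E'
from rig import telemetry
import numpy as np, sys
from scipy.spatial.transform import Rotation as R
s=telemetry.observe();r=R.from_rotvec(s["ee_rot"]).as_matrix()
print("t",s["time_s"],"q",np.round(s["joints"],2),"p",s["eef_pos"].round(4),"F",s["contact_force"].round(1),"gap",round(s["finger_gap"],4));print("R",r.round(3).tolist())
if len(sys.argv)>3: print("mm in tool",(r.T@(np.array(sys.argv[1:4],float)-s["eef_pos"])*1000).round(1))
E
python3 st.py .483 -.112 .36
```

```text
t 1.1333 q [-1.06  0.1   0.2   1.75 -0.02  1.29  0.36] p [0.3897 0.3707 0.3613] F [-0.2  0.2  0.7] gap -0.0001
R [[0.349, 0.937, -0.0], [0.937, -0.349, 0.0], [0.0, -0.0, -1.0]]
mm in tool [-419.7  256.1    1.2]
```

Request:
carry_out:
  targets: "-28 17 0 0;-28 17 0 0;-28 17 0 0;-28 17 0 0;-28 17 0 0"

```text
time_s: 1.55
eef_pos: [0.4203, 0.2098, 0.3614]
ee_rot: [-2.58, -1.792, -0.0]
contact_force: [1.0, 0.2, 1.1]
finger_gap: 0.0003
```

Request:
carry_out:
  targets: "-28 17 0 0;-28 17 0 0;-28 17 0 0;-28 17 0 0;-28 17 0 0"

```text
time_s: 1.97
eef_pos: [0.451, 0.0488, 0.3615]
ee_rot: [-2.58, -1.792, -0.001]
contact_force: [1.3, 0.6, 0.2]
finger_gap: 0.0001
```

Request:
carry_out:
  targets: "-28 17 0 0;-28 17 0 0;-28 17 0 0;-28 17 0 0;-20 10 0 0"

```text
time_s: 2.38
eef_pos: [0.4781, -0.1034, 0.3616]
ee_rot: [2.582, 1.789, 0.001]
contact_force: [0.4, 0.8, -0.5]
finger_gap: 0.0001
```

```bash
python3 st.py .483 -.112 .13
```

```text
t 2.3833 q [-0.62 -0.02  0.7   1.87  0.01  1.29  1.29] p [ 0.4781 -0.1034  0.3616] F [ 0.4  0.8 -0.5] gap 0.0001
R [[0.351, 0.936, 0.001], [0.936, -0.351, -0.0], [0.0, 0.001, -1.0]]
mm in tool [ -6.4   7.4 231.6]
```

Request:
carry_out:
  targets: "-1.5 1.5 40 0;-1.5 1.5 40 0;-1.5 1.5 40 0;-1.5 1.5 40 0;0 1.5 40 0"

```text
time_s: 2.8
eef_pos: [0.4828, -0.1091, 0.1599]
ee_rot: [2.58, 1.791, 0.001]
contact_force: [1.6, 1.2, 0.1]
finger_gap: -0.0
```

Request:
carry_out:
  targets: "0 0 20 0;0 0 20 0;0 0 15 0;0 0 10 0;0 0 5 0"

```text
time_s: 3.22
eef_pos: [0.4825, -0.1086, 0.0903]
ee_rot: [-2.58, -1.791, 0.002]
contact_force: [-0.8, -0.5, -0.5]
finger_gap: -0.0001
```

Request:
carry_out:
  targets: "0 0 3 0;0 0 3 0;0 0 3 0;0 0 3 0;0 0 3 0"

```text
time_s: 3.63
eef_pos: [0.4832, -0.1085, 0.0765]
ee_rot: [2.58, 1.792, 0.001]
contact_force: [-0.2, 1.3, 1.0]
finger_gap: 0.0001
```

Request:
carry_out:
  targets: "0 0 3 0;0 0 3 0;0 0 3 0;0 0 2 0;0 0 2 0"

```text
time_s: 4.05
eef_pos: [0.4829, -0.1086, 0.0631]
ee_rot: [-2.58, -1.792, 0.0]
contact_force: [-0.5, 0.6, 1.2]
finger_gap: 0.0
```

Request:
carry_out:
  targets: "0 0 1 0;0 0 1 0;0 0 1 0;0 0 0 0;0 0 0 0"

```text
time_s: 4.47
eef_pos: [0.4829, -0.1087, 0.0608]
ee_rot: [-2.58, -1.791, -0.0]
contact_force: [-6.9, 0.6, 17.5]
finger_gap: 0.0001
```

Request:
carry_out:
  targets: "0 0 1 0;0 0 0 0;0 0 -10 0;0 0 -30 0;0 0 -40 0"

```text
time_s: 4.88
eef_pos: [0.4815, -0.1088, 0.1386]
ee_rot: [-2.58, -1.791, 0.007]
contact_force: [0.8, 1.5, 0.7]
finger_gap: -0.0001
```

Request:
carry_out:
  targets: "0 0 -40 0;0 0 -40 0;0 0 -40 0;0 0 -40 0;0 0 -40 0"

```text
time_s: 5.3
eef_pos: [0.4825, -0.1089, 0.3416]
ee_rot: [2.581, 1.791, 0.001]
contact_force: [0.1, 1.2, -0.4]
finger_gap: -0.0002
```

```bash
python3 - <<'E'
from rig import imaging
import cv2,numpy as np
n="side";x,y,w,h,s=200,140,150,172,3.4
a=cv2.resize(imaging.grab_frame("side")["pixels"][y:y+h,x:x+w,::-1],None,fx=s,fy=s,interpolation=cv2.INTER_CUBIC)
cv2.imwrite("pics/s2.png",a)
from fit import *
v=np.load("v.npy")
for th in(0,.08):
    v[7]=th
    for y in(.044,-.044): print(th,((proj("side",lid(v,y,.107,.004))-[200,140])*3.4).round(1))
h=lambda x,d,z:hatch(v,x,d,z)
for x in(-.07,): 
    for d,z in((.176,.005),(.133,.037)): print("hatch",h(x,d,z).round(4))
E
python3 st.py
```

```text
0 [141.4 357.2]
0 [168.8 454.5]
0.08 [141.2 348.4]
0.08 [168.8 445.8]
hatch [0.5164 0.0146 0.2722]
hatch [0.5241 0.0371 0.2242]
t 5.45 q [-0.65  0.01  0.76  1.89 -0.01  1.24  1.33] p [ 0.4843 -0.1087  0.3421] F [ 0.6  0.2 -0. ] gap 0.0002
R [[0.349, 0.937, 0.006], [0.937, -0.349, 0.002], [0.003, 0.005, -1.0]]
```

View pics/s2.png

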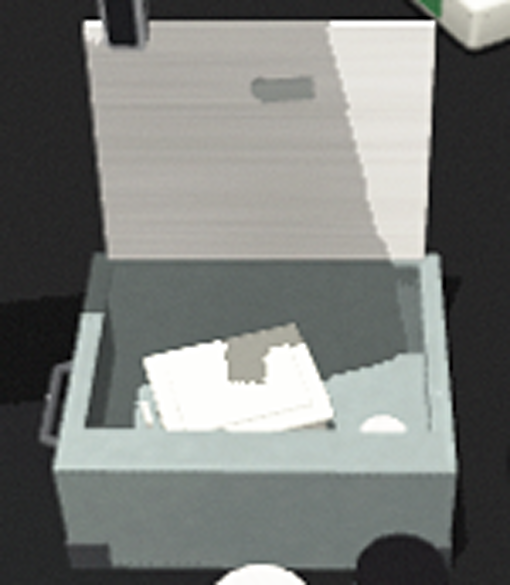

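Lid corner reads (142,356), against a predicted (141,357) for shut, so the lid has snapped. Next I go behind the hatch.

Request:
carry_out:
  targets: "40 -3 0 -0.03;40 -3 0 0;40 -4 0 0;40 -3 0 0;40 -3 0 0"

```text
time_s: 5.87
eef_pos: [0.5329, 0.0875, 0.3383]
ee_rot: [-2.553, -1.83, 0.002]
contact_force: [1.4, -0.0, 0.2]
finger_gap: -0.0001
```

Request:
carry_out:
  targets: "0 0 20 0;0 0 25 0;0 0 25 0;0 0 20 0;0 0 5 0"

```text
time_s: 6.28
eef_pos: [0.5312, 0.0852, 0.2404]
ee_rot: [-2.553, -1.83, 0.009]
contact_force: [-0.8, -0.5, 0.5]
finger_gap: 0.0002
```

```bash
cat > cs.py <<'E'
import numpy as np
from rig import telemetry
v=np.load("v.npy");p=telemetry.observe();q=p["eef_pos"];c,s=np.cos(v[2]),np.sin(v[2]);d=q[:2]-v[:2]
print("case mm",((c*d[0]+s*d[1])*1e3).round(1),((-s*d[0]+c*d[1])*1e3).round(1),(q[2]*1e3).round(1),"F",p["contact_force"].round(1),"q",p["joints"].round(2))
E
python3 st.py;python3 cs.py
```

```text
t 6.2833 q [-0.79  0.22  0.6   1.93 -0.14  1.05  1.11] p [0.5312 0.0852 0.2404] F [-0.8 -0.5  0.5] gap 0.0002
R [[0.321, 0.947, -0.005], [0.947, -0.321, -0.002], [-0.004, -0.004, -1.0]]
case mm -78.8 196.1 240.4 F [-0.8 -0.5  0.5] q [-0.79  0.22  0.6   1.93 -0.14  1.05  1.11]
```

Request:
carry_out:
  targets: "-12 0 -2 0;-12 0 -2 0;-10 0 -2 0;-8 0 -2 0;-8 0 -2 0"

```text
time_s: 6.7
eef_pos: [0.5172, 0.037, 0.2555]
ee_rot: [2.554, 1.829, 0.003]
contact_force: [0.1, -0.3, 0.2]
finger_gap: 0.0001
```

Request:
carry_out:
  targets: "-8 0 -1 0;-8 0 -1 0;-8 0 -1 0;-8 0 -1 0;-8 0 -1 0"

```text
time_s: 7.12
eef_pos: [0.5041, -0.0002, 0.2594]
ee_rot: [2.553, 1.831, 0.0]
contact_force: [1.2, 2.9, -1.2]
finger_gap: -0.0001
```

```bash
python3 cs.py
```

```text
case mm -76.9 106.6 259.4 F [ 1.2  2.9 -1.2] q [-0.72  0.12  0.66  1.98 -0.09  1.07  1.22]
```

Request:
carry_out:
  targets: "-8 0 1 0;-8 0 1 0;-8 0 2 0;-8 0 2 0;-8 0 2 0"

```text
time_s: 7.53
eef_pos: [0.4911, -0.0383, 0.251]
ee_rot: [-2.553, -1.83, 0.0]
contact_force: [0.1, 1.5, 2.5]
finger_gap: 0.0002
```

Request:
carry_out:
  targets: "-9 0 3 0;-9 0 3 0;-8 0 4 0;-8 0 4 0;-8 0 4 0"

```text
time_s: 7.95
eef_pos: [0.4776, -0.0781, 0.2328]
ee_rot: [-2.553, -1.83, 0.0]
contact_force: [1.1, 1.0, 0.5]
finger_gap: -0.0004
```

Request:
carry_out:
  targets: "-7 0 4 0;-7 0 5 0;-6 0 5 0;-6 0 5 0;-5 0 5 0"

```text
time_s: 8.37
eef_pos: [0.4678, -0.1073, 0.2088]
ee_rot: [2.553, 1.83, -0.0]
contact_force: [-0.5, 0.8, 2.2]
finger_gap: 0.0001
```

```bash
python3 cs.py
```

```text
case mm -76.8 -6.5 208.8 F [-0.5  0.8  2.2] q [-0.57  0.15  0.73  2.09 -0.12  0.95  1.47]
```

Request:
carry_out:
  targets: "-5 0 6 0;-5 0 6 0;-5 0 6 0;-5 0 6 0;-4 0 6 0"

```text
time_s: 8.78
eef_pos: [0.4601, -0.1297, 0.1786]
ee_rot: [-2.553, -1.83, 0.0]
contact_force: [0.8, 0.9, -0.7]
finger_gap: 0.0
```

Request:
carry_out:
  targets: "-3 0 7 0;-3 0 7 0;-3 0 7 0;-3 0 7 0;-2 0 7 0"

```text
time_s: 9.2
eef_pos: [0.4557, -0.1429, 0.1436]
ee_rot: [2.553, 1.83, -0.0]
contact_force: [-0.4, -0.2, 1.0]
finger_gap: -0.0003
```

Request:
carry_out:
  targets: "-2 0 7 0;-2 0 7 0;-2 0 7 0;-1 0 6 0;0 0 5 0"

```text
time_s: 9.62
eef_pos: [0.4534, -0.1495, 0.1116]
ee_rot: [-2.553, -1.83, 0.001]
contact_force: [-0.8, -1.3, 1.5]
finger_gap: 0.0001
```

```bash
python3 cs.py
```

```text
case mm -76.8 -51.1 111.6 F [-0.8 -1.3  1.5] q [-0.39  0.32  0.68  2.18 -0.3   0.73  1.73]
```

Request:
carry_out:
  targets: "0 0 2 0;0 0 2 0;0 0 2 0;0 0 1 0;0 0 0 0"

```text
time_s: 10.03
eef_pos: [0.4536, -0.1492, 0.1053]
ee_rot: [2.553, 1.831, 0.0]
contact_force: [0.9, -0.5, 0.8]
finger_gap: 0.0002
```

Request:
carry_out:
  targets: "0 0 1 0;0 0 1 0;0 0 0 0;0 0 0 0;0 0 0 0"

```text
time_s: 10.45
eef_pos: [0.4538, -0.1493, 0.1046]
ee_rot: [-2.553, -1.83, -0.002]
contact_force: [-12.5, 3.4, 40.8]
finger_gap: -0.0001
```

Request:
carry_out:
  targets: "0 0 -3 0;0 0 -10 0;0 0 -25 0;0 0 -35 0;0 0 -40 0"
  jaw: 0

```text
time_s: 10.87
eef_pos: [0.4524, -0.1496, 0.2171]
ee_rot: [-2.553, -1.829, 0.005]
contact_force: [0.8, 0.6, -0.1]
finger_gap: 0.0606
```

Request:
carry_out:
  targets: "1 20 -15 0;1 20 0 0;1 20 0 0;1 17 0 0;2 0 0 0"

```text
time_s: 11.28
eef_pos: [0.5309, -0.1688, 0.232]
ee_rot: [2.551, 1.83, 0.0]
contact_force: [-1.2, -0.4, 0.7]
finger_gap: 0.0853
```

```bash
python3 cs.py
python3 - <<'E'
from rig import imaging
import cv2,numpy as np
f=imaging.grab_frame("side")
x,y,w,h=200,200,150,115
a=cv2.resize(f["pixels"][y:y+h,x:x+w,::-1],(750,575),interpolation=cv2.INTER_CUBIC);cv2.imwrite("pics/s3.png",a)
w=imaging.grab_frame("wrist");cv2.imwrite("pics/w3.png",w["pixels"][:,:,::-1])
v=np.load("v.npy");v[3]=0
from fit import hatch
for n,g in(("side",f),("wrist",w)):
  for p in[(0,.133,.037),(.038,.133,.037),(-.038,.133,.037),(-.11,.176,.005),(.11,.176,.005)]:
    T=g["world_to_cam"];q=g["camera_matrix"]@(T[:3,:3]@hatch(v,*p)+T[:3,3]);q=q[:2]/q[2]
    print(n,p,((q-[200,200])*5 if n=="side" else q).round(1))
E
```

```text
case mm 2.8 -44.4 232.0 F [-1.2 -0.4  0.7] q [-0.43  0.29  0.76  1.91 -0.23  1.03  1.67]
side (0, 0.133, 0.037) [374.1 241.9]
side (0.038, 0.133, 0.037) [467.1 242.4]
side (-0.038, 0.133, 0.037) [281.5 241.4]
side (-0.11, 0.176, 0.005) [101.6 372.3]
side (0.11, 0.176, 0.005) [645.2 376.2]
wrist (0, 0.133, 0.037) [278.2 205.3]
wrist (0.038, 0.133, 0.037) [278.1 246.9]
wrist (-0.038, 0.133, 0.037) [278.2 159.7]
wrist (-0.11, 0.176, 0.005) [226.3  66.6]
wrist (0.11, 0.176, 0.005) [236.9 296.5]
```

View pics/s3.png

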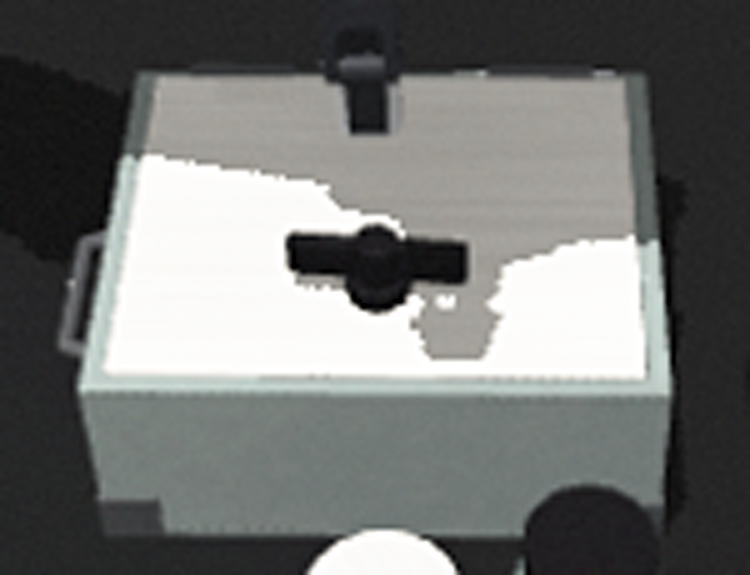

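View pics/w3.png

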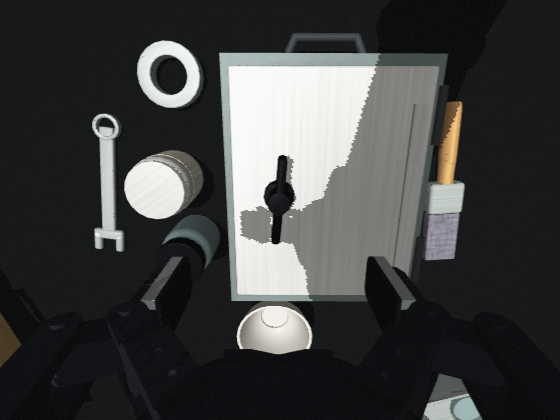

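Request:
carry_out:
  targets: "-0.5 -3 25 0.09;0 0 30 0;0 0 30 0;0 0 20 0;0 0 10 0"

```text
time_s: 11.9
eef_pos: [0.5237, -0.1672, 0.1143]
ee_rot: [-2.631, -1.713, 0.003]
contact_force: [-1.0, 0.3, 0.1]
finger_gap: 0.0854
```

```bash
python3 cs.py
```

```text
case mm -4.5 -45.2 114.3 F [-1.   0.3  0.1] q [-0.35  0.44  0.69  2.02 -0.38  0.81  1.71]
```

Request:
carry_out:
  targets: "0 2 2 0;0 2 2 0;0 0 0 0;0 0 0 0;0 0 0 0"

```text
time_s: 12.32
eef_pos: [0.5296, -0.1695, 0.1133]
ee_rot: [2.632, 1.713, 0.002]
contact_force: [0.1, 0.2, -0.3]
finger_gap: 0.0855
```

Request:
carry_out:
  targets: "0 0 0 0;0 0 0 0;0 0 0 0;0 0 0 0;0 0 0 0"
  jaw: 255

```text
time_s: 12.73
eef_pos: [0.5294, -0.1688, 0.1125]
ee_rot: [-2.632, -1.714, -0.001]
contact_force: [8.4, 24.1, 17.3]
finger_gap: 0.0255
```

Request:
carry_out:
  targets: "0 0 0 0;0 0 0 0;0 0 0 0;0 0 0 0;0 0 0 0"

```text
time_s: 13.15
eef_pos: [0.5297, -0.1684, 0.1128]
ee_rot: [-2.632, -1.714, -0.002]
contact_force: [-1.3, 7.6, 11.4]
finger_gap: 0.0239
```

```bash
python3 cs.py
```

```text
case mm 1.5 -44.4 112.8 F [-1.3  7.6 11.4] q [-0.34  0.45  0.68  2.01 -0.39  0.81  1.72]
```

Request:
carry_out:
  targets: "0 0 0 0.1;0 0 0 0.1;0 0 0 0.1;0 0 0 0.1;0 0 0 0.1"

```text
time_s: 13.57
eef_pos: [0.5291, -0.1691, 0.1128]
ee_rot: [-2.977, -1.002, -0.001]
contact_force: [-4.7, 2.5, 12.9]
finger_gap: 0.0238
```

Request:
carry_out:
  targets: "0 0 0 0.1;0 0 0 0.1;0 0 0 0.1;0 0 0 0.1;0 0 0 0.1"

```text
time_s: 13.98
eef_pos: [0.5283, -0.1695, 0.1127]
ee_rot: [-3.132, -0.234, 0.002]
contact_force: [-10.6, 1.8, 15.9]
finger_gap: 0.0236
```

Request:
carry_out:
  targets: "0 0 0 0.1;0 0 0 0.1;0 0 0 0.1;0 0 0 0.1;0 0 0 0.09"

```text
time_s: 14.4
eef_pos: [0.5275, -0.1694, 0.1126]
ee_rot: [-3.095, 0.534, 0.004]
contact_force: [-16.0, 4.8, 21.4]
finger_gap: 0.0241
```

```bash
python3 cs.py;python3 st.py; python3 -c "
from rig import telemetry;print(telemetry.observe()['moment'])"
```

```text
case mm -0.2 -46.1 112.6 F [-16.    4.8  21.4] q [-0.59  0.63  1.07  2.02 -0.7   0.92  0.52]
t 14.4 q [-0.59  0.63  1.07  2.02 -0.7   0.92  0.52] p [ 0.5275 -0.1694  0.1126] F [-16.    4.8  21.4] gap 0.0241
R [[0.942, -0.335, -0.003], [-0.335, -0.942, 0.001], [-0.003, -0.001, -1.0]]
[0.91325914 3.57050214 0.16274646]
```

Request:
carry_out:
  targets: "0 0 0 0;0 0 0 0;0 0 0 0;0 0 0 0;0 0 0 0"
  jaw: 0

```text
time_s: 14.82
eef_pos: [0.5292, -0.1693, 0.1124]
ee_rot: [-3.097, 0.524, -0.0]
contact_force: [0.5, -0.4, 0.4]
finger_gap: 0.0822
```

Request:
carry_out:
  targets: "0 0 0 0;0 0 0 0;0 0 -10 0;0 0 -20 0;0 0 -30 0"

```text
time_s: 15.23
eef_pos: [0.528, -0.1693, 0.1723]
ee_rot: [3.097, -0.526, -0.004]
contact_force: [1.0, 0.6, 0.9]
finger_gap: 0.0857
```

Request:
carry_out:
  targets: "0 0 -40 0;0 0 -40 0;0 0 -20 0;0 0 0 0;0 0 0 0"

```text
time_s: 15.65
eef_pos: [0.5295, -0.1694, 0.2737]
ee_rot: [-3.097, 0.525, -0.003]
contact_force: [0.1, 0.5, 0.4]
finger_gap: 0.0855
```

```bash
python3 cs.py
python3 - <<'E'
from rig import imaging
import cv2
f=imaging.grab_frame("side");x,y,w,h=200,200,150,115
a=cv2.resize(f["pixels"][y:y+h,x:x+w,::-1],(460,353),interpolation=cv2.INTER_CUBIC)
b=cv2.resize(imaging.grab_frame("wrist")["pixels"][:,:,::-1],(340,255))
b=cv2.copyMakeBorder(b,0,98,0,0,cv2.BORDER_CONSTANT);cv2.imwrite("pics/f4.png",cv2.hconcat([a,b]))
E
```

```text
case mm 1.7 -45.4 273.7 F [0.1 0.5 0.4] q [-0.78  0.45  1.31  1.87 -0.47  1.19  0.35]
```

View pics/f4.png

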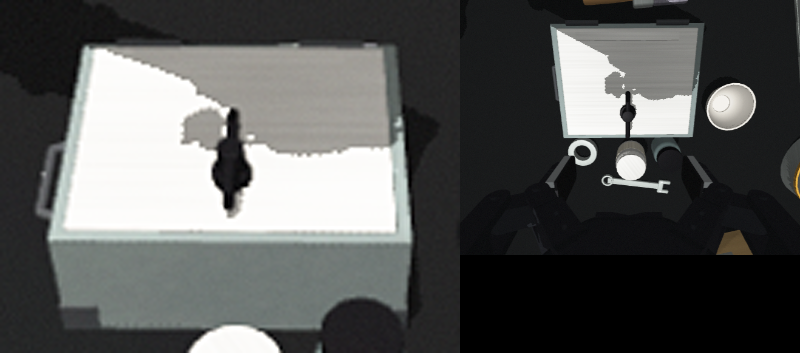

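```bash
python3 -c "
from rig import workorder;print(workorder.close_job())"
```

```text
the job is handed in; nothing more can be done
None
```

The job is done and handed in at about 16 s of robot time. I pressed the tub lid shut, swung the hatch down flat onto the frame, then turned the wing knob a quarter turn clockwise.

- **Lid:** the raised corner in the side view sat within about 1 px of where it should be when shut. I checked this before closing the hatch, since the lid can't be seen afterwards.
- **Hatch:** its free corners matched the predicted closed position within about 2 px after I pressed it down. It was still flat after the knob turn.
- **Wing knob:** after release it lies across the free edge, lined up with the case's y axis. The gripper's own angle when it let go put the knob at about 1.58 rad. The tongue itself is hidden, so I judged its position from the wing.
- **Bystanders:** the tin, jar, collar, spanner and mortar looked to be where they started in the last wrist picture. I didn't measure them. The brush was only partly in that view, and the canister is hidden under the closed hatch; I didn't touch either.
- **Robot:** it is clear above the case with contact force near zero.

**Readings that stood out:**
- The wrist force reached 40.8 N for a moment while the fingertips pressed the hatch home. That is far below the 120 N wrist limit. The 40 N limit covers the arm and gripper body, and by my geometry only the fingertips were touching.
- The fingers closed to 24 mm on the hub, which is listed as 28 mm wide, but the grip did not slip.

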